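# Set the bearing nut of a specimen turntable

### The arm

A 6-joint arm with a two-finger parallel gripper is mounted at the origin on a cart in front of the work surface, level with it; the furniture and walls round the work are solid. World frame = base frame: x ahead of the robot, y to its left, z up, the work surface at z = 0. Lengths are in m, angles in rad, forces in N, time in s.
With the tool pointing down it reaches from about 0.35 to 0.85 m from the base axis. Payload 8.1 kg.
Tool frame: the origin (TCP) lies on the mounting face of the last link; the fingertips stand arm.tips_ahead ahead of it and the grasp point (between the pads) lies 167 mm ahead of it (arm.tips_ahead is the distance from the TCP to the fingertips, in m); z points along the fingers, y is the line along which they close (so a half turn about z gives the same grasp; the last joint's range is limited). The gripper opens to 93 mm and grips with 3 to 60 N. Pads are 15 mm wide; open, the fingers measure 128 mm over their backs; the gripper's body (75 mm by 188 mm) begins 65 mm behind the grasp point.
Start: joints at [-1.314, 0.13, 1.488, -0, 1.523, -0.085], TCP at [0.201, -0.565, 0.405] pointing down, gripper open.
Joint ranges: [-2.96, 2.96], [-0.89, 2.26], [0.02, 2.5], [-1.34, 4.48], [0, 2.73], [-2.66, 2.66]. Speed limits (rad/s): [2.39, 2.39, 2.79, 3.14, 3.14, 3.14].

### API

Orientations are given as a unit quaternion [x, y, z, w].
In Python, from cell import arm gives the robot as it stands.
- The arm moves only by the tool drive_tool, never from a script. Its argument "series" is a list of rows, each a list of 6 numbers: the shift along the world's x, y, z each as a share of 0.5 m, from -1 to 1, then the turn, a rotation vector about the world's x, y, z each as a share of 30 degrees, from -1 to 1. A call has 1 to 10 rows; each row is the pose to reach, as a shift and turn from the pose commanded when the call began; what a row does not reach only later rows make up. A row lasts 1/10 s, in which the tool goes at most 50 mm and 8.59 degrees, less where a joint would pass 70% of its speed; a pose out of reach is approached as far as the arm can. A call with a number of a shift or a turn outside -1 to 1 is refused whole. A call with a gripper value outside its range is refused whole. "jaw" is the closure, from 0 (fully open) to 1 (shut), set as the call begins (left out, the last holds). The fingers move at their own pace and stop on an object; the grip force is fixed at half the most. Time passes only in rows, so rows that repeat a pose let the fingers close. It gives the time, the measured TCP pose, the force, the opening and the grip force at its end, in the units of the state.
- arm.observe(): the state, without advancing time (a new reading comes with each control period).
- arm.read_camera(name): name is "scene" or "top" or "wrist"; returns the picture (480x640x3 uint8, red, green, blue); there is no depth.
- arm.camera_model(name): a dict with "fx", "fy", "cx", "cy" (pixels), "k1" (the pictures are not rectified: a ray, as slopes to the right and down, at radius r is drawn at 1 + k1 r^2 times it, then the intrinsics apply), "world_to_cam" (4x4, takes a point from world to camera coordinates). Camera axes: x right, y up, looking along -z (the intrinsics and any distortion apply to the point x, -y, -z); pixel columns grow to the right and rows downward; lengths in m; the calibration is good to about 2 mm. A picture is of the moment at which its call begins: read the wrist's pose just before it. camera_model takes no time and is no camera call; for the wrist camera it gives the pose at the moment of the call.
- arm.close_job(): hands the job in; it is judged then, once.
The state is a dict: "clock": time; "qpos": joint angles; "joint_velocities": joint speeds; "joint_efforts": joint torques, N m; "position": TCP position; "eef_rot": TCP orientation; "wrist_force": force on the tool from outside, world axes, zero at the start; "moment": the same for the moment, N m; "grip_width": finger opening in m; "finger_force": force on a finger pad.
Only numpy, scipy, OpenCV 4.12 (cv2) and the standard library are available. Lean on these libraries where they do the work, as an engineer would, in place of code of your own. Each camera call takes 0.05 s, during which the arm holds its last target. There are 200 camera calls.

### The job

The knurled bearing nut on the spindle of the small specimen turntable still stands loose on its thread. Screw it down clockwise until you feel it bottom out, then back it off a quarter turn to give the bearing its play, and keep it gripped at the side between the fingers right there: the program finishes while still holding the nut, so that a colleague can lock it. Leave the things lying around where they are.

Things in the scene. Friction and masses are not known exactly. Their poses are not given: they have to be found in the camera images.
- turntable: small specimen turntable, fixed to the worktop: grey round foot 112 mm across, on it a bare-metal round table 92 mm across whose top is 42 mm above the worktop, in its middle a sleeve 26 mm across up to 62 mm and a vertical threaded spindle 16 mm across that ends 99 mm above the worktop. Origin: centre of the foot's underside, on the spindle axis; z points up along the spindle
- stereo_microscope: obstacle: tall stereo microscope, about 0.4 m high, fixed on the worktop to the right of the turntable; its foot and eyepieces reach towards the robot to about x = 0.45 for y from -0.2 to 0.07. An arm that swings across from the right must pass in front of it, close to the robot's base (x below 0.38), not straight through. Origin: under its foot
- nut_center (a point): centre (on the spindle axis, half-way up) of the dark round knurled steel nut on the spindle: 40 mm across, 22 mm high, with a short bright radial mark on its top face. Bottomed out, its centre is 73 mm above the worktop. Right-hand thread, 3 mm rise a turn; x points from the axis to the mark and turns with the nut
- nut (a joint): angle of the nut on its thread in rad: 0 is bottomed out on the sleeve (a hard stop), positive is unscrewed, counter-clockwise seen from above; it starts between 2.2 and 4.2 and cannot come off (upper stop at 6.5). The nut turns with a light even drag of about 0.08 N m, stays where it is left, and at the stop the torque rises steeply; 0.5 to 1 N m there is ample
- tape_roll_center (a point): bystander: roll of masking tape lying flat, 84 mm across, 19 mm high; point at its centre
- loupe_center (a point): bystander: black loupe standing upright, 39 mm across, 38 mm high; point at its centre
- objective_case_center (a point): bystander: screw-top objective case standing upright, 42 mm across, 54 mm high; point at its centre
Not all that is in view belongs to the job. There is more than one size of the turntable; the job needs the middle-sized.

How it is judged:
By the outcome, as a careful person would: the job done as asked, in the order asked, and still so for the second after the job is handed in, while the arm keeps its last pose, push and grip.
It also fails if it takes over 64 s, if anything falls off the work surface, if the arm or the gripper's body presses on something with over 40 N, if the wrist force passes 120 N, or if a joint passes its speed limit or range.

## Working session

There is one attempt and no reset: what is moved stays moved. The work goes in short steps, Python scripts to look and compute and a tool call to move; the robot and the scene stay as the last step left them, time stands still between calls to the robot, and variables do not carry over. Pictures are saved under pics/ and viewed, at most 10 in all, crops included, and the job is handed in when it is done.

Besides the shell and the picture viewer there is one more tool, called after "Call:" by a JSON object that holds its "api" and its "payload", one argument or row to a line. drive_tool: Moves the arm, as the interface text tells. Its arguments: {"type":"object","properties":{"series":{"type":"array","items":{"type":"array","items":{"type":"number","minimum":-1,"maximum":1}}},"jaw":{"type":"number"}},"required":["series"]}

```bash
mkdir -p pics
python3 - <<'E'
from cell import arm
import cv2
print(arm.tips_ahead, arm.observe())
for n in("scene","top"):
    cv2.imwrite(f"pics/{n}0.png",arm.read_camera(n)[:,:,::-1]); m=arm.camera_model(n); print(n,m)
E
```

```text
0.1861 {'clock': 0.0, 'qpos': array([-1.31442620e+00,  1.31175237e-01,  1.48927951e+00, -2.37522470e-06,
        1.52298146e+00, -8.54442987e-02]), 'joint_velocities': array([-0.00054115, -0.00127283, -0.00019141, -0.00104389,  0.00119652,
        0.00167342]), 'joint_efforts': array([ 1.21551402e-03, -5.59845042e+01, -4.91755807e+01,  7.67524447e-02,
        3.53056414e-02, -1.49559373e-04]), 'position': array([ 0.2010565 , -0.56507164,  0.40367859]), 'eef_rot': array([ 9.85430448e-01,  1.70076402e-01, -7.98638532e-05, -9.18312583e-04]), 'wrist_force': array([ 0.7112508 ,  0.08202854, -0.05040082]), 'moment': array([ 0.01585297, -0.01678487,  0.06338877]), 'finger_force': 0.0, 'grip_width': 0.09306174116168706}
scene {'fx': 438.15341787196485, 'fy': 438.15341787196485, 'cx': 326.3206284896048, 'cy': 237.22259963730247, 'k1': -0.011004329165626877, 'world_to_cam': array([[-0.78538173, -0.61889341, -0.01210354,  0.42167452],
       [ 0.42928591, -0.55864675,  0.70966711, -0.2564452 ],
       [-0.4459699 ,  0.5521637 ,  0.70443317, -0.94372485],
       [ 0.        ,  0.        ,  0.        ,  1.        ]])}
top {'fx': 488.60237948452516, 'fy': 488.60237948452516, 'cx': 324.0226703972889, 'cy': 235.8404317829841, 'k1': 0.03610141998320353, 'world_to_cam': array([[-7.33260498e-05, -9.99919579e-01,  1.26818640e-02,
         4.13234202e-02],
       [ 9.96686453e-01,  9.58458842e-04,  8.13338512e-02,
        -5.08805078e-01],
       [-8.13394654e-02,  1.26458060e-02,  9.96606229e-01,
        -1.36148125e+00],
       [ 0.00000000e+00,  0.00000000e+00,  0.00000000e+00,
         1.00000000e+00]])}
```

View pics/scene0.png

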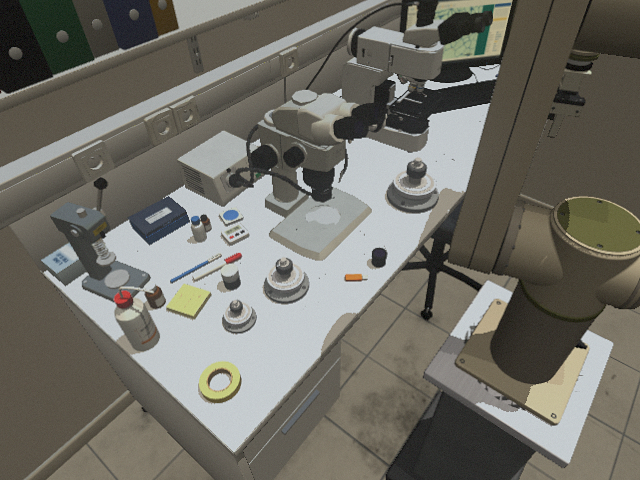

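View pics/top0.png

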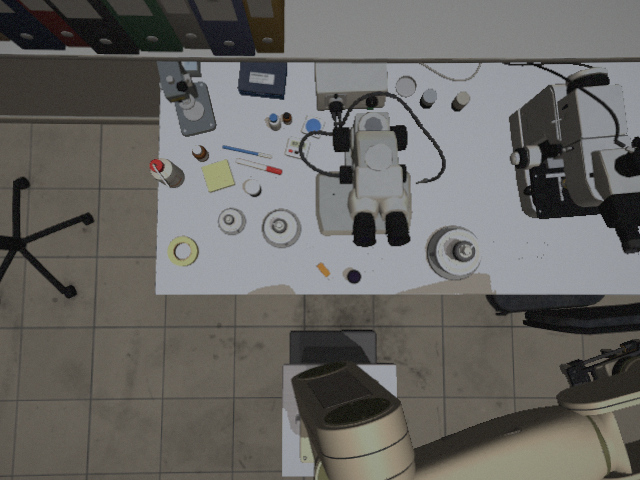

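Three turntables show: small at top (231,221) / scene (239,317), middle at top (281,228) / scene (286,278), large at top (455,251) / scene (415,185). I choose the middle one and check its size. The tape is at top (183,251), the loupe at (354,277) and the case at (252,187).

```bash
cat > h.py <<'E'
import numpy as np, cv2
from cell import arm
def ray(m,u,v):
    K=np.array([[m['fx'],0,m['cx']],[0,m['fy'],m['cy']],[0,0,1]])
    x,y=cv2.undistortPoints(np.array([[[u,v]]],float),K,np.array([m['k1'],0,0,0,0.]))[0,0]
    T=m['world_to_cam'];R=T[:3,:3]
    return -R.T@T[:3,3], R.T@np.array([x,-y,-1.])
def at(m,u,v,z):
    o,d=ray(m,u,v); return (o+d*(z-o[2])/d[2]).round(4)
def proj(m,p):
    T=m['world_to_cam'];c=T[:3,:3]@np.array(p)+T[:3,3];x,y=c[0]/-c[2],-c[1]/-c[2];s=1+m['k1']*(x*x+y*y)
    return (m['fx']*x*s+m['cx']).round(1),(m['fy']*y*s+m['cy']).round(1)
def crop(img,u,v,w,h,s,name):
    c=img[v-h:v+h,u-w:u+w,::-1]; cv2.imwrite(name,cv2.resize(c,None,fx=s,fy=s,interpolation=cv2.INTER_CUBIC))
E
python3 - <<'E'
from h import *
a=cv2.imread("pics/top0.png")[:,:,::-1];b=cv2.imread("pics/scene0.png")[:,:,::-1]
A=cv2.resize(a[196:260,200:312],None,fx=7,fy=7,interpolation=2)[:448,:784]
cv2.imwrite("pics/ctop.png",A[:,:,::-1])
t=arm.camera_model("top");s=arm.camera_model("scene")
for n,u,v in(("small",231,221),("mid",281,228),("large",455,251)): print(n,at(t,u,v,.01))
print("width mid",at(t,262,228,.01),at(t,300,228,.01)); print("scene mid foot",at(s,286,283,.02))
for n,u,v,z in(("tape",183,251,.019),("loupe",354,277,.038),("case",252,187,.054)):print(n,at(t,u,v,z))
E
```

```text
small [0.5518 0.3062 0.01  ]
mid [0.5319 0.164  0.01  ]
large [ 0.4667 -0.3312  0.01  ]
width mid [0.5319 0.218  0.01  ] [0.532  0.1099 0.01  ]
scene mid foot [0.5269 0.1714 0.02  ]
tape [0.4659 0.4372 0.019 ]
loupe [ 0.3929 -0.0414  0.038 ]
case [0.6418 0.2418 0.054 ]
```

View pics/ctop.png

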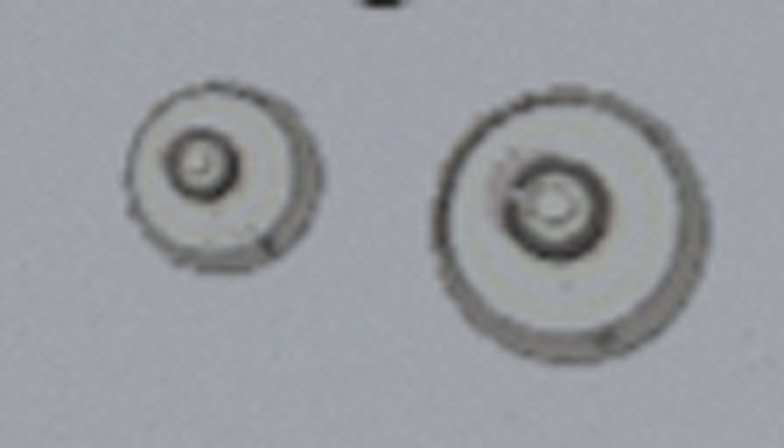

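The crop confirms the middle turntable. Its foot is about 110 mm across, the nut centre is at crop (556,208), and the bright mark points left (+y). My route is to retract, swing in front of the microscope, and pre-turn the wrist to about q6 = -2.4. That leaves one long clockwise stroke for the nut.

Call:
{"api": "drive_tool", "payload": {
  "series": [
    [0.04, 0.23, 0, 0, 0, 1],
    [0.04, 0.23, 0, 0, 0, 1],
    [0.04, 0.23, 0, 0, 0, 1],
    [0.04, 0.23, 0, 0, 0, 1]
  ],
  "jaw": 0
}}

```text
clock: 0.5
position: [0.2217, -0.448, 0.4042]
eef_rot: [0.906, 0.423, 0.0, -0.001]
wrist_force: [0.5, -1.1, -0.9]
grip_width: 0.0927
finger_force: 0.0
```

Call:
{"api": "drive_tool", "payload": {
  "series": [
    [0.04, 0.22, 0, 0, 0, 1],
    [0.04, 0.22, 0, 0, 0, 1],
    [0.04, 0.22, 0, 0, 0, 1],
    [0.04, 0.22, 0, 0, 0, 1]
  ]
}}

```text
clock: 0.9
position: [0.2415, -0.3384, 0.4044]
eef_rot: [0.766, 0.643, 0.0, -0.0]
wrist_force: [0.0, -0.2, 0.1]
grip_width: 0.0929
finger_force: 0.0
```

Call:
{"api": "drive_tool", "payload": {
  "series": [
    [0.06, 0.16, 0, 0, 0, 1],
    [0.06, 0.16, 0, 0, 0, 1],
    [0.06, 0.16, 0, 0, 0, 1],
    [0.06, 0.16, 0, 0, 0, 1]
  ]
}}

```text
clock: 1.3
position: [0.2715, -0.2592, 0.4045]
eef_rot: [0.573, 0.819, -0.0, 0.0]
wrist_force: [0.0, -0.8, 0.0]
grip_width: 0.0928
finger_force: 0.0
```

Run:
```python
from h import *
t=arm.camera_model("top")
print("nut",at(t,279.4,225.7,.085),"foot",at(t,281.7,228.3,.005),"spindle",at(t,200+555/7,196+203/7,.099))
o=arm.observe();print(o['qpos'].round(3),o['position'].round(3),o['clock'],o['wrist_force'].round(1))
```

```text
nut [0.5308 0.1627 0.085 ] foot [0.5316 0.1624 0.005 ] spindle [0.5313 0.1619 0.099 ]
[-0.899 -0.52   2.056  0.     1.605 -1.249] [ 0.271 -0.259  0.405] 1.3 [ 0.  -0.8  0. ]
```

Call:
{"api": "drive_tool", "payload": {
  "series": [
    [0.1, 0.18, 0, 0, 0, 1],
    [0.1, 0.18, 0, 0, 0, 1],
    [0.1, 0.18, 0, 0, 0, 1],
    [0.1, 0.18, 0, 0, 0, 1]
  ]
}}

```text
clock: 1.7
position: [0.3218, -0.1685, 0.4045]
eef_rot: [0.341, 0.94, 0.0, -0.0]
wrist_force: [0.8, 0.6, -0.1]
grip_width: 0.0931
finger_force: 0.0
```

Call:
{"api": "drive_tool", "payload": {
  "series": [
    [0.08, 0.22, 0, 0, 0, 1],
    [0.08, 0.22, 0, 0, 0, 1],
    [0.08, 0.22, 0, 0, 0, 1],
    [0.08, 0.22, 0, 0, 0, 1]
  ]
}}

```text
clock: 2.1
position: [0.3615, -0.0581, 0.4044]
eef_rot: [0.086, 0.996, 0.0, -0.0]
wrist_force: [1.1, -0.7, -0.2]
grip_width: 0.0928
finger_force: 0.0
```

Call:
{"api": "drive_tool", "payload": {
  "series": [
    [0, 0.26, 0, 0, 0, 1],
    [0, 0.26, 0, 0, 0, 1],
    [0, 0.26, 0, 0, 0, 1],
    [0, 0.26, 0, 0, 0, 1]
  ]
}}

```text
clock: 2.5
position: [0.3606, 0.0726, 0.4044]
eef_rot: [-0.175, 0.985, 0.001, -0.0]
wrist_force: [-0.1, -0.3, 0.1]
grip_width: 0.0927
finger_force: 0.0
```

Call:
{"api": "drive_tool", "payload": {
  "series": [
    [0.02, 0.18, 0, 0, 0, 1],
    [0.02, 0.18, 0, 0, 0, 1],
    [0.02, 0.18, 0, 0, 0, 1],
    [0.02, 0.18, 0, 0, 0, 1]
  ]
}}

```text
clock: 2.9
position: [0.3708, 0.1609, 0.4041]
eef_rot: [-0.423, 0.906, 0.0, -0.001]
wrist_force: [0.1, -0.1, -0.6]
grip_width: 0.0931
finger_force: 0.0
```

Run:
```python
from h import *
o=arm.observe();print(o['qpos'].round(3),o['position'].round(4),o['clock'],o['wrist_force'].round(1))
cv2.imwrite("pics/w1.png",arm.read_camera("wrist")[:,:,::-1]);m=arm.camera_model("wrist");print(proj(m,[.531,.1623,.085]),-m['world_to_cam'][:3,:3].T@m['world_to_cam'][:3,3])
```

```text
[ 0.282 -0.426  1.991  0.     1.577 -2.162] [0.3708 0.1609 0.4041] 2.9 [ 0.1 -0.1 -0.6]
(np.float64(167.0), np.float64(356.2)) [0.31881302 0.09965347 0.38333975]
```

Call:
{"api": "drive_tool", "payload": {
  "series": [
    [0.32, 0.003, -0.1, 0, 0, 0.27],
    [0.32, 0.003, -0.1, 0, 0, 0.27],
    [0.32, 0.003, -0.1, 0, 0, 0.27],
    [0.32, 0.003, -0.1, 0, 0, 0.27],
    [0.32, 0.003, -0.1, 0, 0, 0.27],
    [0.32, 0.003, -0.1, 0, 0, 0.27]
  ]
}}

```text
clock: 3.55
position: [0.5307, 0.1609, 0.3543]
eef_rot: [-0.482, 0.876, 0.0, -0.001]
wrist_force: [-0.2, -1.2, 1.1]
grip_width: 0.093
finger_force: 0.0
```

Run:
```python
from h import *
o=arm.observe();print(o['qpos'].round(3),o['position'].round(4),o['clock'],o['wrist_force'].round(1),o['moment'].round(2))
m=arm.camera_model("wrist");cv2.imwrite("pics/w2.png",arm.read_camera("wrist")[:,:,::-1]);print(proj(m,[.531,.1623,.085]),proj(m,[.531,.1623,.099]))
np.save("w2.npy",m,allow_pickle=True)
```

```text
[ 0.202  0.038  1.679  0.     1.427 -2.374] [0.5307 0.1609 0.3543] 3.55 [-0.2 -1.2  1.1] [ 0.11 -0.08 -0.03]
(np.float64(317.9), np.float64(254.8)) (np.float64(317.9), np.float64(262.1))
```

View pics/w2.png

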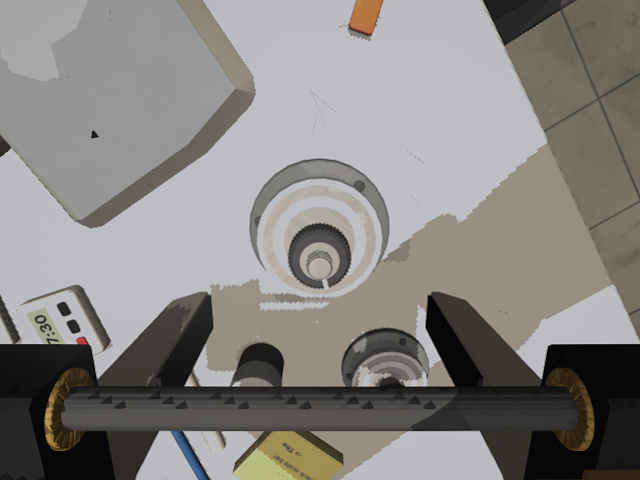

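The view is centred: the spindle end is at (319,264) against a predicted (318,262), so the position is good to about 1–2 mm. The nut's mark is near (325,283), and both finger paths are clear. I refine and descend.

Run:
```python
from h import *
m=np.load("w2.npy",allow_pickle=True).item()
print(at(m,319,264.5,.099),at(m,319.5,256.5,.0855),at(m,325,283,.0855))
```

```text
[0.5312 0.1639 0.099 ] [0.5307 0.1636 0.0855] [0.5372 0.1805 0.0855]
```

Call:
{"api": "drive_tool", "payload": {
  "series": [
    [0.0, 0.003, -0.08, 0, 0, 0],
    [0.0, 0.003, -0.15, 0, 0, 0],
    [0.0, 0.003, -0.15, 0, 0, 0]
  ]
}}

```text
clock: 3.9
position: [0.528, 0.1625, 0.2757]
eef_rot: [-0.482, 0.876, 0.001, -0.004]
wrist_force: [-1.1, -0.4, -0.7]
grip_width: 0.093
finger_force: 0.0
```

Call:
{"api": "drive_tool", "payload": {
  "series": [
    [0, 0.0, -0.03, 0, 0, 0],
    [0, 0.0, -0.06, 0, 0, 0],
    [0, 0.0, -0.075, 0, 0, 0],
    [0, 0.0, -0.075, 0, 0, 0],
    [0, 0.0, -0.075, 0, 0, 0],
    [0, 0.0, -0.075, 0, 0, 0]
  ]
}}

```text
clock: 4.5
position: [0.5316, 0.1628, 0.2431]
eef_rot: [-0.482, 0.876, -0.0, 0.001]
wrist_force: [0.0, -0.6, -0.2]
grip_width: 0.0932
finger_force: 0.0
```

Call:
{"api": "drive_tool", "payload": {
  "series": [
    [0, 0, -0.003, 0, 0, 0],
    [0, 0, -0.003, 0, 0, 0],
    [0, 0, -0.003, 0, 0, 0],
    [0, 0, -0.003, 0, 0, 0],
    [0, 0, -0.003, 0, 0, 0],
    [0, 0, -0.003, 0, 0, 0],
    [0, 0, -0.003, 0, 0, 0],
    [0, 0, -0.003, 0, 0, 0],
    [0, 0, -0.003, 0, 0, 0],
    [0, 0, -0.003, 0, 0, 0]
  ],
  "jaw": 1
}}

```text
clock: 5.5
position: [0.5312, 0.1626, 0.2408]
eef_rot: [-0.482, 0.876, -0.0, 0.0]
wrist_force: [0.9, -0.9, -0.8]
grip_width: 0.0393
finger_force: 30.0
```

```bash
cat > s.py <<'E'
from h import *
o=arm.observe();q=o['eef_rot'];print(o['clock'],'q',o['qpos'].round(4),'p',o['position'].round(4),'F',o['wrist_force'].round(1),'M',o['moment'].round(3),'w',o['grip_width'].__round__(4),'f',round(o['finger_force'],1),'az',round(np.degrees(2*np.arctan2(q[1],q[0]))-90,2),'tau6',round(o['joint_efforts'][5],3))
E
python3 s.py
```

```text
5.5 q [ 2.0490e-01  1.5230e-01  1.7748e+00 -1.0000e-04  1.2142e+00 -2.3726e+00] p [0.5312 0.1626 0.2408] F [ 0.9 -0.9 -0.8] M [ 0.012 -0.238 -0.001] w 0.0393 f 30.0 az 147.68 tau6 -0.002
```

Gripped at the nut's width. I turn clockwise, with z following the thread.

Call:
{"api": "drive_tool", "payload": {
  "series": [
    [0, 0, 0, 0, 0, -0.2],
    [0, 0, 0, 0, 0, -0.4],
    [0, 0, 0, 0, 0, -0.6],
    [0, 0, -0.0005, 0, 0, -0.8],
    [0, 0, -0.0005, 0, 0, -1],
    [0, 0, -0.0005, 0, 0, -1]
  ]
}}

```text
clock: 6.1
position: [0.5305, 0.1635, 0.2404]
eef_rot: [-0.238, 0.971, 0.001, -0.001]
wrist_force: [-3.8, 4.6, 2.2]
grip_width: 0.0393
finger_force: 30.0
```

```bash
python3 s.py
```

```text
6.1 q [ 0.206   0.1525  1.7754  0.002   1.2151 -1.8452] p [0.5305 0.1635 0.2404] F [-3.8  4.6  2.2] M [ 0.869  0.534 -0.094] w 0.0393 f 30.0 az 117.48 tau6 1.668
```

Call:
{"api": "drive_tool", "payload": {
  "series": [
    [0, 0, 0, 0, 0, -0.2],
    [0, 0, 0, 0, 0, -0.4],
    [0, 0, 0, 0, 0, -0.6],
    [0, 0, -0.0005, 0, 0, -0.8],
    [0, 0, -0.0005, 0, 0, -1],
    [0, 0, -0.0005, 0, 0, -1]
  ]
}}

```text
clock: 6.7
position: [0.5303, 0.1647, 0.2402]
eef_rot: [0.022, 1.0, 0.002, -0.001]
wrist_force: [-5.4, 11.6, 2.3]
grip_width: 0.0392
finger_force: 30.0
```

```bash
python3 s.py
```

```text
6.7 q [ 0.2073  0.1528  1.7755  0.0045  1.2145 -1.3216] p [0.5303 0.1647 0.2402] F [-5.4 11.6  2.3] M [ 2.004  0.754 -0.014] w 0.0392 f 30.0 az 87.51 tau6 1.686
```

Call:
{"api": "drive_tool", "payload": {
  "series": [
    [0, 0, 0, 0, 0, -0.2],
    [0, 0, 0, 0, 0, -0.4],
    [0, 0, 0, 0, 0, -0.6],
    [0, 0, -0.0005, 0, 0, -0.8],
    [0, 0, -0.0005, 0, 0, -1],
    [0, 0, -0.0005, 0, 0, -1]
  ]
}}

```text
clock: 7.3
position: [0.5305, 0.1657, 0.2401]
eef_rot: [0.28, 0.96, 0.003, -0.001]
wrist_force: [-2.0, 18.3, -0.8]
grip_width: 0.0393
finger_force: 30.0
```

```bash
python3 s.py
```

```text
7.3 q [ 0.2083  0.1533  1.7752  0.0065  1.2125 -0.798 ] p [0.5305 0.1657 0.2401] F [-2.  18.3 -0.8] M [3.115 0.23  0.014] w 0.0393 f 30.0 az 57.53 tau6 1.697
```

Call:
{"api": "drive_tool", "payload": {
  "series": [
    [0, 0, 0, 0, 0, -0.2],
    [0, 0, 0, 0, 0, -0.4],
    [0, 0, 0, 0, 0, -0.6],
    [0, 0, -0.0005, 0, 0, -0.8],
    [0, 0, -0.0005, 0, 0, -1],
    [0, 0, -0.0005, 0, 0, -1]
  ]
}}

```text
clock: 7.9
position: [0.5312, 0.1664, 0.24]
eef_rot: [0.519, 0.855, 0.004, -0.001]
wrist_force: [4.2, 23.6, -6.1]
grip_width: 0.0395
finger_force: 30.0
```

```bash
python3 s.py
```

```text
7.9 q [ 0.2089  0.154   1.7745  0.0078  1.2094 -0.2744] p [0.5312 0.1664 0.24  ] F [ 4.2 23.6 -6.1] M [ 3.847 -0.751  0.013] w 0.0395 f 30.0 az 27.53 tau6 1.698
```

The sideways force is growing. It fits a nut axis about (1.1, 2.0) mm off my grasp centre, so I open slightly, recentre and grip again.

Call:
{"api": "drive_tool", "payload": {
  "series": [
    [0, 0, 0, 0, 0, 0],
    [0, 0, 0, 0, 0, 0],
    [0, 0, 0, 0, 0, 0],
    [0.002, 0.004, 0, 0, 0, 0],
    [0.002, 0.004, 0, 0, 0, 0],
    [0.002, 0.004, 0, 0, 0, 0]
  ],
  "jaw": 0.4
}}

```text
clock: 8.5
position: [0.5322, 0.1646, 0.2397]
eef_rot: [0.517, 0.856, -0.0, -0.0]
wrist_force: [0.7, -1.1, -0.1]
grip_width: 0.0561
finger_force: 0.0
```

Call:
{"api": "drive_tool", "payload": {
  "series": [
    [0, 0, 0, 0, 0, 0],
    [0, 0, 0, 0, 0, 0],
    [0, 0, 0, 0, 0, 0],
    [0, 0, 0, 0, 0, 0],
    [0, 0, 0, 0, 0, 0],
    [0, 0, 0, 0, 0, 0]
  ],
  "jaw": 1
}}

```text
clock: 9.1
position: [0.5327, 0.165, 0.24]
eef_rot: [0.517, 0.856, 0.001, 0.001]
wrist_force: [5.4, 2.5, -3.3]
grip_width: 0.0395
finger_force: 30.0
```

```bash
python3 s.py
```

```text
9.1 q [ 2.0820e-01  1.5770e-01  1.7704e+00  3.0000e-04  1.2114e+00 -2.7500e-01] p [0.5327 0.165  0.24  ] F [ 5.4  2.5 -3.3] M [ 0.3   -0.827  0.047] w 0.0395 f 30.0 az 27.68 tau6 0.005
```

Call:
{"api": "drive_tool", "payload": {
  "series": [
    [0, 0, 0, 0, 0, -0.2],
    [0, 0, 0, 0, 0, -0.4],
    [0, 0, 0, 0, 0, -0.6],
    [0, 0, -0.0005, 0, 0, -0.6],
    [0, 0, -0.0005, 0, 0, -0.6]
  ]
}}

```text
clock: 9.6
position: [0.5326, 0.165, 0.2398]
eef_rot: [0.645, 0.764, 0.001, 0.0]
wrist_force: [5.2, 1.9, -2.7]
grip_width: 0.0393
finger_force: 30.0
```

```bash
python3 s.py
```

```text
9.6 q [2.0820e-01 1.5790e-01 1.7705e+00 4.0000e-04 1.2112e+00 3.8600e-02] p [0.5326 0.165  0.2398] F [ 5.2  1.9 -2.7] M [ 0.362 -0.864 -0.07 ] w 0.0393 f 30.0 az 9.71 tau6 0.168
```

Call:
{"api": "drive_tool", "payload": {
  "series": [
    [0, 0, 0, 0, 0, -0.2],
    [0, 0, 0, 0, 0, -0.4],
    [0, 0, 0, 0, 0, -0.5],
    [0, 0, 0, 0, 0, -0.5],
    [0, 0, 0, 0, 0, -0.5]
  ]
}}

```text
clock: 10.1
position: [0.5326, 0.1645, 0.24]
eef_rot: [0.738, 0.674, 0.001, 0.001]
wrist_force: [4.6, -1.0, 0.1]
grip_width: 0.0393
finger_force: 30.0
```

```bash
python3 s.py
```

```text
10.1 q [ 2.0780e-01  1.5770e-01  1.7706e+00 -6.0000e-04  1.2118e+00  2.9860e-01] p [0.5326 0.1645 0.24  ] F [ 4.6 -1.   0.1] M [-0.33  -0.981  0.401] w 0.0393 f 30.0 az -5.19 tau6 0.527
```

Call:
{"api": "drive_tool", "payload": {
  "series": [
    [0, 0, 0, 0, 0, -0.2],
    [0, 0, 0, 0, 0, -0.4],
    [0, 0, -0.0005, 0, 0, -0.5],
    [0, 0, -0.0005, 0, 0, -0.5],
    [0, 0, -0.0005, 0, 0, -0.5]
  ]
}}

```text
clock: 10.6
position: [0.5326, 0.165, 0.24]
eef_rot: [0.82, 0.573, 0.001, 0.0]
wrist_force: [4.7, 2.4, 4.8]
grip_width: 0.0395
finger_force: 30.0
```

```bash
python3 s.py
```

```text
10.6 q [2.0840e-01 1.5760e-01 1.7704e+00 4.0000e-04 1.2116e+00 5.5970e-01] p [0.5326 0.165  0.24  ] F [4.7 2.4 4.8] M [ 0.267 -0.78   0.759] w 0.0395 f 30.0 az -20.14 tau6 0.86
```

The torque rose from 0.07 to 0.40 to 0.76 N m, so the stop has been reached. I look at the mark to learn whether the pads slipped.

```bash
cat > look.py <<'E'
import sys
from h import *
m=arm.camera_model("wrist");im=arm.read_camera("wrist")
n=[.5325,.1648,.084];u,v=map(float,proj(m,n));print(u,v)
u,v=int(u),int(v);u0,v0=max(u-90,0),max(v-70,0)
c=im[v0:v0+140,u0:u0+180,::-1];cv2.imwrite(f"pics/{sys.argv[1]}.png",cv2.resize(c,None,fx=4,fy=4,interpolation=2));print("origin",u0,v0)
np.save(sys.argv[1]+".npy",m,allow_pickle=True)
for a in range(0,360,30):print(a,((np.array(proj(m,[n[0]+.015*np.cos(np.radians(a)),n[1]+.015*np.sin(np.radians(a)),.084]))-[u0,v0])*4).round(),end=' ')
E
python3 look.py w3
```

```text
319.9 351.0
origin 229 281
0 [520. 230.] 30 [472. 166.] 60 [393. 133.] 90 [306. 140.] 120 [235. 185.] 150 [201. 255.] 180 [211. 330.] 210 [260. 389.] 240 [336. 419.] 270 [419. 413.] 300 [488. 372.] 330 [525. 305.]
```

View pics/w3.png

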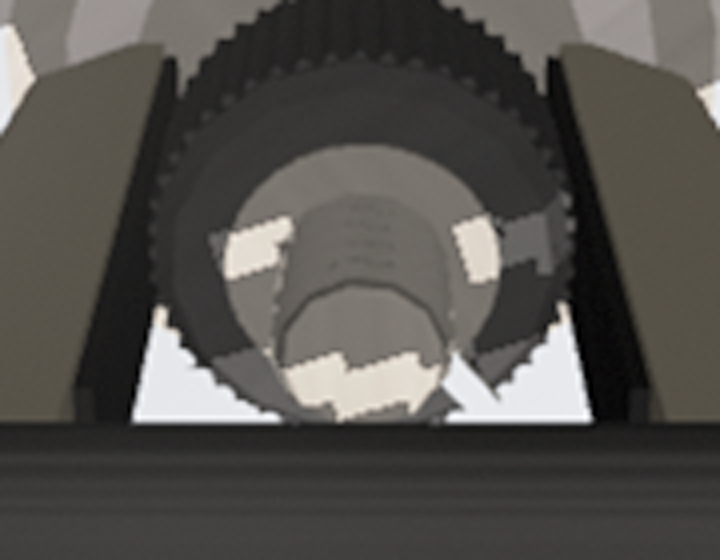

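The mark is at crop (475,380), about -70° in the world. The nut turned about 139° while the tool turned 168°, so the nut bottomed and the pads then slipped at about 0.76 N m. Next I back off in small steps to find where the torque reverses, then make the quarter turn from there.

Call:
{"api": "drive_tool", "payload": {
  "series": [
    [0, 0, 0, 0, 0, 0.05],
    [0, 0, 0, 0, 0, 0.1],
    [0, 0, 0, 0, 0, 0.1],
    [0, 0, 0, 0, 0, 0.1]
  ]
}}

```text
clock: 11.05
position: [0.5326, 0.1649, 0.24]
eef_rot: [0.805, 0.593, 0.001, 0.0]
wrist_force: [5.6, 2.8, 3.9]
grip_width: 0.0395
finger_force: 30.0
```

```bash
python3 s.py
```

```text
11.05 q [2.0810e-01 1.5770e-01 1.7704e+00 7.0000e-04 1.2117e+00 5.0890e-01] p [0.5326 0.1649 0.24  ] F [5.6 2.8 3.9] M [ 0.369 -0.836  0.045] w 0.0395 f 30.0 az -17.25 tau6 -0.013
```

Call:
{"api": "drive_tool", "payload": {
  "series": [
    [0, 0, 0, 0, 0, 0.05],
    [0, 0, 0, 0, 0, 0.1],
    [0, 0, 0, 0, 0, 0.1],
    [0, 0, 0, 0, 0, 0.1]
  ]
}}

```text
clock: 11.45
position: [0.5326, 0.1649, 0.24]
eef_rot: [0.789, 0.614, 0.001, 0.0]
wrist_force: [4.1, 1.9, 4.8]
grip_width: 0.0394
finger_force: 30.0
```

```bash
python3 s.py
```

```text
11.45 q [2.0810e-01 1.5770e-01 1.7704e+00 7.0000e-04 1.2116e+00 4.5660e-01] p [0.5326 0.1649 0.24  ] F [4.1 1.9 4.8] M [ 0.363 -0.822 -0.002] w 0.0394 f 30.0 az -14.25 tau6 -0.02
```

Call:
{"api": "drive_tool", "payload": {
  "series": [
    [0, 0, 0, 0, 0, 0.05],
    [0, 0, 0, 0, 0, 0.1],
    [0, 0, 0, 0, 0, 0.1],
    [0, 0, 0, 0, 0, 0.1]
  ]
}}

```text
clock: 11.85
position: [0.5326, 0.1649, 0.24]
eef_rot: [0.773, 0.634, 0.001, 0.0]
wrist_force: [3.9, 3.3, 4.8]
grip_width: 0.0392
finger_force: 30.0
```

```bash
python3 s.py
```

```text
11.85 q [2.0810e-01 1.5760e-01 1.7704e+00 7.0000e-04 1.2117e+00 4.0430e-01] p [0.5326 0.1649 0.24  ] F [3.9 3.3 4.8] M [ 0.391 -0.769 -0.011] w 0.0392 f 30.0 az -11.25 tau6 -0.02
```

The torque unloads at az ≈ -18°, so the target is az ≈ 72°, which means +83.2° more.

Call:
{"api": "drive_tool", "payload": {
  "series": [
    [0, 0, 0, 0, 0, 0.2],
    [0, 0, 0, 0, 0, 0.4],
    [0, 0, 0, 0, 0, 0.6],
    [0, 0, 0.0005, 0, 0, 0.8],
    [0, 0, 0.0005, 0, 0, 1],
    [0, 0, 0.0005, 0, 0, 1]
  ]
}}

```text
clock: 12.45
position: [0.5327, 0.165, 0.2403]
eef_rot: [0.581, 0.814, 0.001, 0.0]
wrist_force: [5.2, 3.1, 4.7]
grip_width: 0.0395
finger_force: 30.0
```

Call:
{"api": "drive_tool", "payload": {
  "series": [
    [0, 0, 0, 0, 0, 0.2],
    [0, 0, 0, 0, 0, 0.4],
    [0, 0, 0, 0, 0, 0.6],
    [0, 0, 0.0005, 0, 0, 0.8],
    [0, 0, 0.0005, 0, 0, 1],
    [0, 0, 0.0005, 0, 0, 1]
  ]
}}

```text
clock: 13.05
position: [0.5327, 0.165, 0.2406]
eef_rot: [0.351, 0.937, 0.001, 0.001]
wrist_force: [5.1, 3.9, 4.6]
grip_width: 0.0392
finger_force: 30.0
```

Call:
{"api": "drive_tool", "payload": {
  "series": [
    [0, 0, 0, 0, 0, 0.2],
    [0, 0, 0, 0, 0, 0.4],
    [0, 0, 0, 0, 0, 0.6],
    [0, 0, 0, 0, 0, 0.77],
    [0, 0, 0, 0, 0, 0.77],
    [0, 0, 0, 0, 0, 0.77],
    [0, 0, 0, 0, 0, 0.77]
  ]
}}

```text
clock: 13.75
position: [0.5328, 0.165, 0.2407]
eef_rot: [0.158, 0.987, 0.001, 0.001]
wrist_force: [4.7, 2.9, 5.2]
grip_width: 0.0395
finger_force: 30.0
```

```bash
python3 s.py; python3 look.py w4
```

```text
13.75 q [ 2.0820e-01  1.5690e-01  1.7699e+00  8.0000e-04  1.2125e+00 -1.0461e+00] p [0.5328 0.165  0.2407] F [4.7 2.9 5.2] M [ 0.535 -0.903  0.107] w 0.0395 f 30.0 az 71.85 tau6 0.069
315.5 348.3
origin 225 278
0 [412. 415.] 30 [482. 376.] 60 [522. 311.] 90 [519. 236.] 120 [474. 171.] 150 [396. 135.] 180 [309. 140.] 210 [237. 182.] 240 [200. 251.] 270 [207. 326.] 300 [255. 387.] 330 [329. 419.]
```

View pics/w4.png

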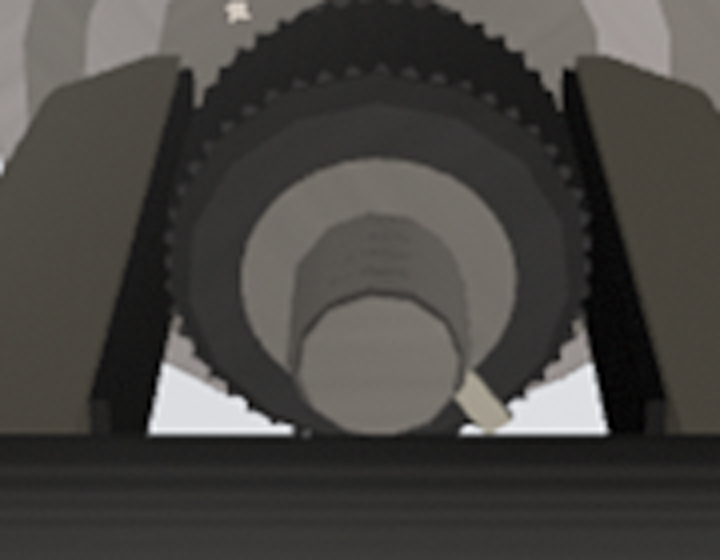

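The mark sits at crop (483,400). That is the same place relative to the fingers as before the back-off, within about 3°, so the nut followed the tool by about 90° and is still gripped at 30 N. I hand in.

```bash
python3 -c "
from cell import arm
print(arm.close_job())"
```

```text
the job is handed in; nothing more can be done
None
```

I screwed the nut down to its stop (about 0.76 N m felt), backed it off about 90°, and handed the job in with the fingers still gripping the nut at 30 N.

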